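Stow a contactor in the spring-cover parts case

TASK

Press the thumb button on the end of the parts case so that its sprung sliding cover shoots open, and lay the rectangular contactor flat inside the open compartment. Then slide the cover fully shut against its spring until the catch holds it by itself. Set the contactor down rather than dropping it, do not force the case, and leave the capacitor, the screwdriver and the blue bin alone.

Things in the scene. Friction and masses are not known exactly. Their poses are not given: they have to be found in the camera images.
- parts_case: Grey case screwed to the bench, 136 (x) x 305 (y) mm, origin on its underside (y -145 to +160), z up; its y within 0.4 rad of the bench's y. From -y to +y: catch block with thumb button (y -145 to -90 mm, top 54 high), open compartment, solid deck (y +19 to +160, top 56 high). Aluminium rails, tops 66 high, run along both long edges (x beyond +-56). A flat cover slides along y between the rails.
- compartment (a point): Middle of the compartment's floor, 8 mm above the bench; axes as the case's. Compartment 120 mm wide (x +-60), 109 long (y -52 to +57); walls 48 mm and rails 58 mm above this floor. Anything over 48 mm above the floor blocks the cover. With the cover wide open y -52 to +49 is free from above.
- slide_cover (a joint): Place of the flat metal cover (122 x 117 x 4 mm, top 61 mm above the bench), m: 0 = shut and caught, grows opening to the case's +y, stop at +0.130. A spring drives it open: 7.5 N at shut, 2 N at open, friction 1 N. In the last 17 mm its hoop climbs the catch's ramp (10 to 16 N), drops behind it just past 0, then a firm stop at -0.0025. Let go after that it rests near 0; sooner, it springs open.
- cover_rib (a point): Middle of the top of the upright rib at the cover's +y end: 70 mm long (x), 10 thick (y), 18 high, top 79 mm above the bench. Axes as the case's; moves with the cover. At shut it lies at y = +15 mm in the case's frame. The face to push on for shutting is 5 mm to the +y side of this point.
- thumb_button (a joint): Travel of the black thumb button in m: 0 = up (catch raised), 0.007 = pressed right down. Spring of about 2 N at the top, 4 N at the bottom; about 1 to 2 N more while it holds the cover. The catch lets the cover go at about 0.004 to 0.0055.
- button_top (a point): Middle of the top face of the thumb button, 40 (x) x 24 (y) mm, 70 mm above the bench when up (16 mm above the block); axes as the case's. The cover's hoop, at the shut position, begins 17 mm to the +y side and is up to 62 mm high.
- contactor: The part to stow: a rectangular black contactor block with brass terminals at its ends, 80 (own x) x 36 (y) x 36 (z) mm, about 0.22 kg; the upper 6 mm only over the middle 52 mm. Origin at the centre of its underside, lying flat on the bench with z up.
- capacitor: Bystander: upright round black capacitor can, 42 mm across, 79 mm high with its terminals, origin at the centre of its underside. It and the contactor swap places between runs. Leave it alone.
- screwdriver: Bystander: screwdriver, 190 mm long, lying beyond the case. Leave it alone.
- stock_bin: Bystander: open blue bin, 140 x 100 x 60 mm, with fittings in it, origin at the centre of its underside. Leave it alone.
There are look-alikes about, which are no part of the job. What is shaped like the contactor but pink is not meant.

How it is judged:
On the way, in this order (a step that is already met when the one before it is completed fails the run):
1. the thumb button is pressed (value of joint thumb_button above 0.0025 m).
2. the cover is wide open (value of joint slide_cover above 0.12 m), for 0.2 s.
3. the contactor lies in the compartment, let go, with the cover still open (value of joint slide_cover above 0.05 m and z of contactor in the frame of compartment below 0.006 m and x of contactor in the frame of compartment between -0.05 and 0.05 m and y of contactor in the frame of compartment between -0.05 and 0.05 m and angle between contactor's own z axis and vertical below 0.15 rad and contact force between the fingers and contactor below 0.1 N), for 0.2 s.
At the end, for the whole second after the job is handed in: The cover stays shut by its catch with no hand on it (within 2 mm of the caught position, button back up within 1 mm), and the contactor lies at rest flat on the compartment's floor (origin within 6 mm of the floor, within 50 mm of the middle along x and y, tilted less than 0.15 rad) (value of joint slide_cover below 0.002 m and value of joint thumb_button below 0.001 m and velocity of joint slide_cover between -0.01 and 0.01 m/s and z of contactor in the frame of compartment between -0.004 and 0.006 m and x of contactor in the frame of compartment between -0.05 and 0.05 m and y of contactor in the frame of compartment between -0.05 and 0.05 m and angle between contactor's own z axis and vertical below 0.15 rad and linear speed of contactor below 0.02 m/s); the robot touches nothing.
It fails at once if the robot forces the case, its cover or its button (over 40 N) (contact force between any of the arm, the fingers and parts_case above 40 N).
It fails at once if the contactor is dropped into the compartment (faster than 0.45 m/s within 30 mm of its floor) (x of contactor in the frame of compartment between -0.06 and 0.06 m and y of contactor in the frame of compartment between -0.06 and 0.06 m and z of contactor in the frame of compartment below 0.03 m and linear speed of contactor above 0.45 m/s).
It fails at once if the capacitor is disturbed (moved over 20 mm or tipped) (distance of capacitor from where it was at the start of the episode above 0.02 m or angle between capacitor's own z axis and vertical above 0.3 rad).
It fails at once if the screwdriver is disturbed (over 30 mm) (distance of screwdriver from where it was at the start of the episode above 0.03 m).
It fails at once if the blue bin is disturbed (over 20 mm) (distance of stock_bin from where it was at the start of the episode above 0.02 m).
It also fails if it takes over 67 s, if anything falls off the work surface, if the arm or the gripper's body presses on something with over 40 N, if the wrist force passes 120 N, or if a joint passes its speed limit or range.

ROBOT

A 6-joint arm with a two-finger parallel gripper is mounted at the origin on the work surface. World frame = base frame: x ahead of the robot, y to its left, z up, the work surface at z = 0. Lengths are in m, angles in rad, forces in N, time in s.
With the tool pointing down it reaches from about 0.35 to 1 m from the base axis. Payload 7.1 kg.
Tool frame: the origin (TCP) lies midway between the tips of the shut fingers; the grasp point (between the pads) lies 19 mm behind it; z points along the fingers, y is the line along which they close (so a half turn about z gives the same grasp; the last joint's range is limited). The gripper opens to 85 mm and grips with 20 to 120 N. Pads are 22 mm wide; open, the fingers measure 114 mm over their backs; the gripper's body (76 mm by 85 mm) begins 54 mm behind the grasp point. The pads swing forward as they close: fully open they stand 13 mm farther back than shut.
Start: joints at [1.319, 0.423, 1.63, -0, 1.089, -0.019], TCP at [0.144, 0.608, 0.231] pointing down, gripper open.
Joint ranges: [-3, 3], [-0.9, 2.11], [0.09, 2.58], [-1.31, 4.45], [0.11, 2.69], [-2.54, 2.54]. Speed limits (rad/s): [2.39, 2.39, 3.01, 3.14, 3.14, 3.14].

INTERFACE

Orientations are given as a unit quaternion [w, x, y, z].
In Python, from cell import robot gives the robot as it stands.
- The arm moves only by the shell command python3 -m crank 'ROWS' [FORCE]. ROWS is JSON, a list of rows, each a list of 5 numbers: the closure in counts, from 0 (fully open) to 255 (shut), then the shift along the tool's x, y, z each as a share of 0.15 m, from -1 to 1, then the turn about the tool's z as a share of 2 rad, from -1 to 1. A call has 1 to 10 rows; each row is the pose to reach, as a shift and turn from the pose commanded when the call began, along the tool's axes at that moment; what a row does not reach only later rows make up. A row lasts 1/8 s, in which the tool goes at most 62.5 mm and 10.7 degrees, less where a joint would pass 70% of its speed; a pose out of reach is approached as far as the arm can. A call with a number of a shift or a turn outside -1 to 1 is refused whole. A call with a gripper value outside its range is refused whole. The fingers move at their own pace and stop on an object; FORCE is the grip in N (left out, the last holds). Time passes only in rows, so rows that repeat a pose let the fingers close. It gives the time, the measured TCP pose, the force, the opening and the grip force at its end, in the units of the state.
- robot.sense(): the state, without advancing time (a new reading comes with each control period).
- robot.capture(name): name is "side" or "top"; returns the picture (400x640x3 uint8, red, green, blue); there is no depth.
- robot.camera_model(name): a dict with "fov_y" (degrees; the focal length in pixels is half the picture's height over the tangent of half this angle, whatever the lens; pixels are square), "cx", "cy" (the principal point, pixels), "position" and "rotation" of the camera in the world. Camera axes: x right, y down, z forward; pixel columns grow to the right and rows downward; lengths in m; the calibration is good to about 2 mm. A picture is of the moment at which its call begins. camera_model takes no time and is no camera call.
- robot.finish_job(): hands the job in; it is judged then, once.
Trained networks look in the newest picture that a camera, given by its name, has taken for a name from the list of things; names that differ only in an ending like _2 or _b are one class to them, and where a whole thing is asked for, a point or a joint stands for the part that bears it (a point fixed in the world has none). Each returns a list of dicts, best first, with "score" (0 to 1); they miss things now and then, are a little off and sometimes report something else, mostly with a low value. They report only what shows in the picture. A call takes as long as a camera call. They do not tell look-alikes from the thing itself.
- robot.search_frame(camera, name): "xyz" ([x, y, z] in m, in world coordinates, good to about 4 mm: the middle of the surface that is visible of it).
- robot.regions_of(camera, name): "mask" (400x640 bool, what is visible of it).
- robot.place_of(camera, name): "xyz" ([x, y, z] in m, in world coordinates, good to about 4 mm: a listed point, or the origin of a listed thing).
The state is a dict: "t": time; "qpos": joint angles; "joint_vel": joint speeds; "joint_efforts": joint torques, N m; "eef_pos": TCP position; "ee_rot": TCP orientation; "force": force on the tool from outside, world axes, zero at the start; "moment": the same for the moment, N m; "finger_gap": finger opening in m; "gripper_force": force on a finger pad.
Only numpy, scipy, OpenCV 4.12 (cv2) and the standard library are available. Lean on these libraries where they do the work, as an engineer would, in place of code of your own. Each camera call takes 0.05 s, during which the arm holds its last target. There are 200 camera calls.

## Working session

There is one attempt and no reset: what is moved stays moved. The work goes in short steps, Python scripts to look and compute and a shell command to move; the robot and the scene stay as the last step left them, time stands still between calls to the robot, and variables do not carry over. Pictures are saved under pics/ and viewed, at most 10 in all, crops included, and the job is handed in when it is done.

```bash
mkdir -p pics
cat > h.py <<'E'
import numpy as np,cv2
from cell import robot
from scipy.spatial.transform import Rotation as R
def tool():
    s=robot.sense(); q=s["ee_rot"]; return np.array(s["eef_pos"]),R.from_quat([q[1],q[2],q[3],q[0]]).as_matrix(),s
def ray(cam,u,v,z):
    m=robot.camera_model(cam); f=200/np.tan(np.radians(m["fov_y"])/2)
    Rm=np.array(m["rotation"]); 
    d=Rm@np.array([(u-m["cx"])/f,(v-m["cy"])/f,1]); p=np.array(m["position"])
    return p+d*(z-p[2])/d[2]
def proj(cam,P):
    m=robot.camera_model(cam); f=200/np.tan(np.radians(m["fov_y"])/2)
    c=np.array(m["rotation"]).T@(np.array(P)-np.array(m["position"]))
    return c[0]/c[2]*f+m["cx"],c[1]/c[2]*f+m["cy"]
def delta(P):
    p,M,s=tool(); return M.T@(np.array(P)-p)/0.15
E
python3 - <<'E'
from h import *
np.set_printoptions(precision=4,suppress=True)
for c in ("top","side"):
    im=robot.capture(c); cv2.imwrite(f"pics/{c}0.png",im[:,:,::-1]); print(c,robot.camera_model(c))
    for n in ("parts_case","button_top","cover_rib","compartment","contactor","capacitor","stock_bin","screwdriver"):
        print(n,[(np.round(d["xyz"],4).tolist(),round(d["score"],2)) for d in robot.place_of(c,n)][:3])
p,M,s=tool();print(p,M,s["t"])
E
```

```text
top {'fov_y': 54.86863271290002, 'cx': 325.6967035741593, 'cy': 197.31079433583892, 'position': array([ 0.4249, -0.1435,  0.9498]), 'rotation': array([ 0.0687, -0.6627,  0.7422, -0.0731])}
parts_case [([0.5475, 0.0634, 0.0014], 0.61)]
button_top [([0.5106, -0.0582, 0.0705], 0.48)]
cover_rib [([0.5528, 0.0836, 0.077], 0.78), ([0.6234, -0.2615, -0.0011], 0.64)]
compartment []
contactor [([0.4847, -0.2208, 0.0014], 0.73), ([0.3699, -0.226, 0.0013], 0.72), ([0.4647, -0.3432, 0.001], 0.67)]
capacitor [([0.6254, -0.2614, -0.001], 0.52)]
stock_bin [([0.646, -0.4353, -0.0028], 0.96), ([0.6253, -0.2617, -0.0009], 0.26)]
screwdriver []
side {'fov_y': 48.31173684696192, 'cx': 322.4542669263712, 'cy': 195.94248453978244, 'position': array([ 0.1438, -0.8009,  0.5971]), 'rotation': array([-0.4537,  0.8435, -0.2552,  0.1324])}
parts_case [([0.548, 0.0703, -0.0002], 0.75)]
button_top [([0.511, -0.0607, 0.0723], 0.85)]
cover_rib [([0.557, 0.0841, 0.0791], 0.72)]
compartment [([0.543, 0.0296, 0.0107], 0.8)]
contactor [([0.37, -0.2324, -0.0], 0.98), ([0.4728, -0.3454, -0.0003], 0.68), ([0.486, -0.2167, 0.0038], 0.65)]
capacitor [([0.6245, -0.2653, -0.0019], 0.65)]
stock_bin [([0.6415, -0.4352, -0.0], 0.81)]
screwdriver [([0.7697, 0.0385, -0.0008], 0.78), ([0.6258, -0.2594, 0.0006], 0.19)]
[0.1441 0.6082 0.2314] [[-0.973   0.2307 -0.    ]
 [ 0.2307  0.973   0.0001]
 [ 0.      0.0001 -1.    ]] 0.9
```

```bash
sed -i 's/np.array(m\["rotation"\])/R.from_quat(np.roll(m["rotation"],-1)).as_matrix()/' h.py
python3 - <<'E'
import cv2
a=cv2.imread("pics/top0.png");cv2.imwrite("pics/top0b.png",cv2.resize(a,(800,500),interpolation=cv2.INTER_CUBIC))
E
```

```text
(no output)
```

View pics/top0.png

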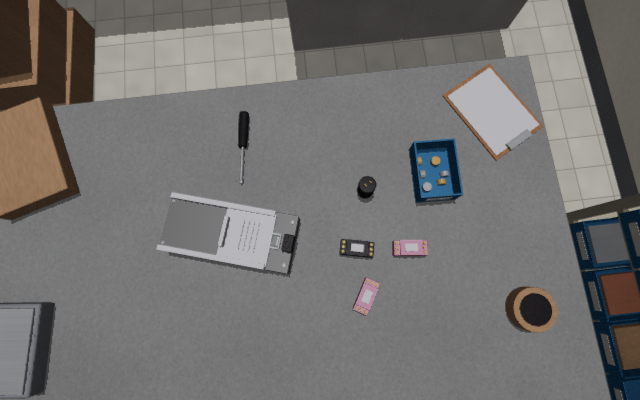

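View pics/side0.png

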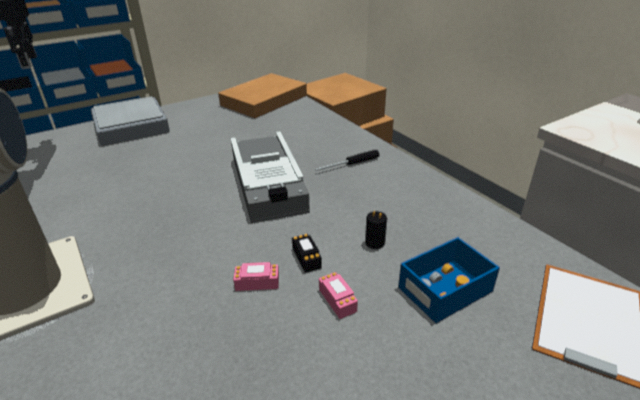

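The top view shows the case with its block and button at right (288,243), the black contactor at (357,248), the pink look-alikes at (410,248) and (367,296), the capacitor at (367,187) and the bin at (437,170). Next I need the yaws.

Run:
```python
from h import *
robot.capture("top")
def rect(n,near,z):
    for d in robot.regions_of("top",n):
        m=d["mask"]; v,u=np.nonzero(m)
        if np.hypot(u.mean()-near[0],v.mean()-near[1])>40: continue
        c=max(cv2.findContours(m.astype(np.uint8),0,2)[0],key=cv2.contourArea)[:,0,:]
        P=np.array([ray("top",a,b,z)[:2] for a,b in c],np.float32)
        r=cv2.minAreaRect(P*1000); print(n,d["score"],m.sum(),(u.mean(),v.mean()),r, cv2.boxPoints(r).round().tolist(),"px",cv2.boxPoints(cv2.minAreaRect(c)).round().tolist())
rect("parts_case",(230,235),0.06); rect("contactor",(357,248),0.033)
im=robot.capture("top")
y=R.from_euler("z",-0.295).as_matrix()
rib=np.array([.555,.084,0.079]); o=rib-y@[0,.015,.079]; print("o",o,"button",y.T@(np.array([.511,-.0595,.07])-o))
a=cv2.resize(im[180:300,150:400],(750,360),interpolation=cv2.INTER_CUBIC)[:,:,::-1].copy()
for p in ([-.068,-.145,.054],[.068,-.145,.054],[-.068,.16,.066],[.068,.16,.066],[0,.015,.079],[.035,.015,.079],[-.035,.015,.079]):
    u,v=proj("top",o+y@p); cv2.circle(a,(int((u-150+.5)*3),int((v-180+.5)*3)),3,(0,0,255),1)
cv2.imwrite("pics/case1.png",a)
```

```text
parts_case 0.66 7809 (np.float64(229.55397618132923), np.float64(232.8520937379946)) ((549.1915283203125, 73.152587890625), (313.1473388671875, 137.53958129882812), 73.12288665771484) [[438.0, -57.0], [570.0, -97.0], [660.0, 203.0], [529.0, 243.0]] px [[156.0, 250.0], [166.0, 191.0], [300.0, 215.0], [290.0, 274.0]]
contactor 0.61 571 (np.float64(356.4816112084063), np.float64(247.94570928196148)) ((481.8369140625, -218.3497772216797), (81.80740356445312, 40.77950668334961), 75.07416534423828) [[452.0, -253.0], [491.0, -263.0], [512.0, -184.0], [473.0, -174.0]] px [[338.0, 254.0], [340.0, 237.0], [375.0, 242.0], [372.0, 259.0]]
o [0.5506389  0.06964797 0.        ] button [-0.00037813 -0.13509366  0.07      ]
```

View pics/case1.png

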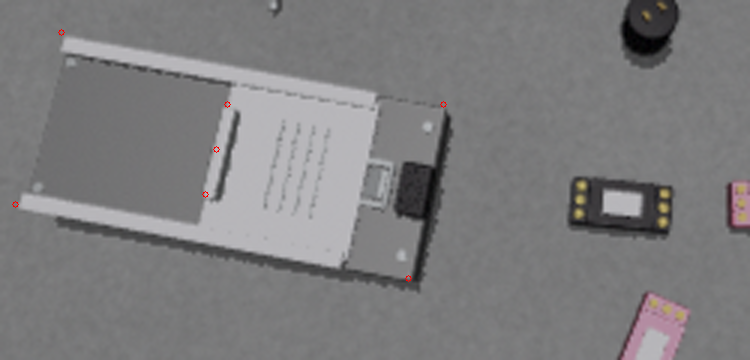

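The overlay puts the case frame about 3 mm off. I'll use origin ≈ (0.548, 0.0665), yaw -0.295 and button ≈ (0.511, -0.061). The contactor's long axis is at 75°, nearly along the case's y.

```bash
cat >> h.py <<'E'
Y=R.from_euler("z",-0.295).as_matrix(); O=np.array([.5482,.0665,0])
def show(*Ps):
    p,M,s=tool(); print("t",s["t"],"p",p.round(4),"yaw(y)",np.degrees(np.arctan2(M[1,1],M[0,1])).round(2),"case",(Y.T@(p-O)).round(4),"F",np.round(s["force"],1),"gap",s["finger_gap"],s["gripper_force"])
    for P in Ps: print("shares",delta(P).round(3))
E
r='[255,-1,-1,0,0.815]'; python3 -m crank '[[255,-1,-1,0,0.815],[255,-1,-1,0,0.815],[255,-1,-1,0,0.815],[255,-1,-1,0,0.815],[255,-1,-1,0,0.815],[255,-1,-1,0,0.815],[255,-1,-1,0,0.815],[255,-1,-1,0,0.815],[255,-1,-1,0,0.815],[255,-1,-1,0,0.815]]'
python3 -c "
from h import *
show([.511,-.061,.12])"
```

```text
t: 2.35
eef_pos: [0.2555, 0.4276, 0.2314]
ee_rot: [-0.0, 0.802, 0.597, 0.0]
force: [0.0, 0.6, -0.4]
finger_gap: 0.0
gripper_force: 0.0
t 2.35 p [0.2555 0.4276 0.2314] yaw(y) -16.66 case [-0.385   0.2604  0.2314] F [ 0.   0.6 -0.4] gap 2.1439599507073395e-05 0.0
shares [-2.632  2.566  0.742]
```

```bash
python3 -m crank '[[255,-1,1,0,0],[255,-1,1,0,0],[255,-1,1,0,0],[255,-1,1,0,0],[255,-1,1,0,0]]' >/dev/null
python3 -m crank '[[255,-1,1,0,0],[255,-1,1,0,0],[255,-1,1,0,0],[255,-1,1,0,0],[255,-1,1,0,0]]' >/dev/null
python3 -c "
from h import *
show([.511,-.061,.12])"
```

```text
t 3.6 p [0.4572 0.0537 0.2313] yaw(y) -16.76 case [-0.0834 -0.0387  0.2313] F [ 0.2 -0.6  0.3] gap -1.3158981782838233e-06 0.0
shares [-0.629  0.564  0.742]
```

```bash
python3 -m crank '[[255,-0.63,0.56,0,0],[255,-0.63,0.56,0,0],[255,-0.63,0.56,0.3,0],[255,-0.63,0.56,0.6,0],[255,-0.63,0.56,0.92,0],[255,-0.63,0.56,0.92,0],[255,-0.63,0.56,0.92,0]]' >/dev/null
python3 - <<'E'
from h import *
show([.511,-.061,.075])
cv2.imwrite("pics/s2.png",cv2.resize(robot.capture("side")[110:230,200:340],None,fx=4,fy=4,interpolation=cv2.INTER_CUBIC)[:,:,::-1])
E
```

```text
t 4.475 p [ 0.5105 -0.0597  0.0946] yaw(y) -16.62 case [ 0.0007 -0.1317  0.0946] F [ 0.8  0.7 -0.1] gap -0.00024325660344694006 0.0
shares [-0.007  0.005  0.13 ]
```

View pics/s2.png

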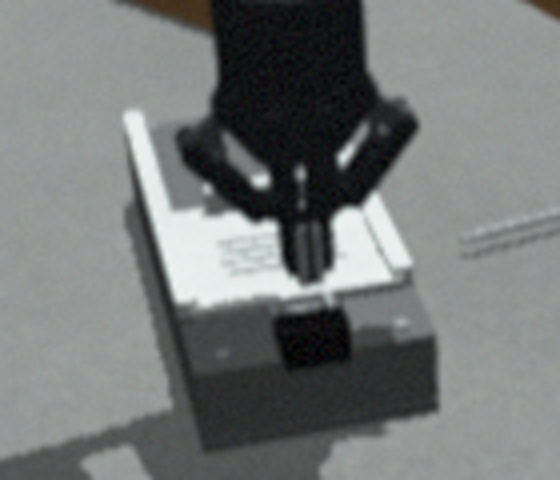

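The crop shows the shut fingers at about (310,265), directly behind and above the black button at (312,330), so they're aligned. Pressing.

```bash
python3 -m crank '[[255,-0.01,0,0.08,0],[255,-0.01,0,0.13,0],[255,-0.01,0,0.15,0],[255,-0.01,0,0.17,0],[255,-0.01,0,0.185,0],[255,-0.01,0,0.195,0],[255,-0.01,0,0.2,0],[255,-0.01,0,0.2,0]]'
python3 - <<'E'
from h import *
show()
robot.capture("top"); print([(d["xyz"].round(4) if hasattr(d["xyz"],"round") else d["xyz"],d["score"]) for d in robot.place_of("top","cover_rib")])
E
```

```text
t: 5.52
eef_pos: [0.5092, -0.0623, 0.0634]
ee_rot: [0.0, 0.802, 0.597, -0.0]
force: [-1.9, -0.8, 4.4]
finger_gap: 0.0004
gripper_force: 1.9
t 5.525 p [ 0.5092 -0.0623  0.0634] yaw(y) -16.73 case [ 0.0002 -0.1346  0.0634] F [-1.9 -0.8  4.4] gap 0.00039922302771819166 1.874498762190342
[([0.5799, 0.1765, 0.0753], 0.7)]
```

Button pressed with 4 N and the cover has released. I'll retreat and head for the contactor.

```bash
python3 -m crank '[[255,0,0,-0.2,0],[255,0,0,-0.5,0],[0,-0.5,0,-0.5,0],[0,-0.9,0,-0.5,0],[0,-0.9,0,-0.5,0],[0,-0.9,0,-0.5,0]]' >/dev/null
python3 - <<'E'
from h import *
show([.4835,-.2195,.1])
im=robot.capture("top")
for n in ("cover_rib","contactor"): print([(np.round(d["xyz"],4),d["score"]) for d in robot.place_of("top",n)])
robot.capture("side")
for n in ("cover_rib","contactor","compartment"): print([(np.round(d["xyz"],4),d["score"]) for d in robot.place_of("side",n)])
cv2.imwrite("pics/t3.png",cv2.resize(im[170:310,140:410],None,fx=2.9,fy=2.9,interpolation=cv2.INTER_CUBIC)[:,:,::-1])
E
```

```text
t 6.375 p [ 0.4703 -0.1918  0.1382] yaw(y) -16.84 case [ 0.0005 -0.2698  0.1382] F [0.6 0.6 0.6] gap 0.0723649251772277 0.0
shares [-0.152  0.138  0.254]
[(array([0.5883, 0.2071, 0.0786]), 0.69), (array([ 6.225e-01, -2.636e-01, -1.000e-04]), 0.33)]
[(array([ 0.4671, -0.3451,  0.0009]), 0.7), (array([ 0.3686, -0.2292,  0.0021]), 0.68)]
[(array([0.5918, 0.2035, 0.0795]), 0.6)]
[(array([ 0.4697, -0.3455,  0.0011]), 0.94), (array([ 0.3707, -0.2288,  0.0029]), 0.9), (array([ 0.4863, -0.2149, -0.0023]), 0.6)]
[(array([0.544 , 0.0321, 0.012 ]), 0.64)]
```

View pics/t3.png

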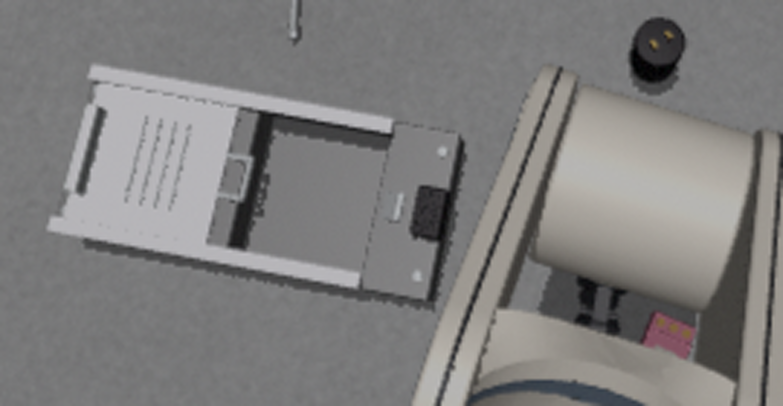

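Cover is wide open: the rib reads (0.590, 0.205), within 1 mm of what my case frame predicts. The contactor is hidden under the gripper near (600,310). Descending to grasp it.

```bash
python3 -m crank '[[0,-0.14,0.143,0,-0.016],[0,-0.14,0.143,0.3,-0.016],[0,-0.14,0.143,0.6,-0.016],[0,-0.14,0.143,0.8,-0.016],[0,-0.14,0.143,0.9,-0.016],[0,-0.14,0.143,0.9,-0.016]]'
python3 -m crank '[[255,0,0,0,0],[255,0,0,0,0],[255,0,0,0,0],[255,0,0,0,0],[255,0,0,0,0],[255,0,0,0,0],[255,0,0,0,0]]' 40; python3 -c "
from h import *
show([.4848,-.218,.003])"
```

```text
t: 7.48
eef_pos: [0.4847, -0.2173, 0.0028]
ee_rot: [-0.001, 0.793, 0.61, -0.0]
force: [0.5, -0.1, 0.9]
finger_gap: 0.0856
gripper_force: 0.0
t: 8.35
eef_pos: [0.4853, -0.218, 0.0045]
ee_rot: [0.001, 0.793, 0.61, 0.0]
force: [-0.7, 1.0, 7.4]
finger_gap: 0.0357
gripper_force: 39.4
t 8.35 p [ 0.4853 -0.218   0.0045] yaw(y) -14.88 case [ 0.0225 -0.2905  0.0045] F [-0.7  1.   7.4] gap 0.035685227156319284 39.441935420036316
shares [-0.001 -0.003  0.01 ]
```

```bash
python3 -m crank '[[255,0,0,-0.1,0],[255,0,0,-0.3,0.016],[255,0,0,-0.6,0.016],[255,0,0,-0.9,0.016],[255,0,0,-0.9,0.016]]'
python3 - <<'E'
from h import *
C=O+Y@[0,-.0395,0]; show([C[0],C[1],.13])
im=robot.capture("side"); r=[(np.round(d["xyz"],4),d["score"]) for d in robot.place_of("side","contactor")]; print(r)
cv2.imwrite("pics/s4.png",cv2.resize(im[130:300,220:400],None,fx=3,fy=3)[:,:,::-1])
E
```

```text
t: 8.98
eef_pos: [0.4871, -0.2188, 0.1425]
ee_rot: [0.003, 0.802, 0.597, 0.002]
force: [-0.1, 0.2, -2.2]
finger_gap: 0.0356
gripper_force: 40.7
t 8.975 p [ 0.4871 -0.2188  0.1425] yaw(y) -16.73 case [ 0.0245 -0.2908  0.1425] F [-0.1  0.2 -2.2] gap 0.03563867181695435 40.66585510969162
shares [ 1.676 -0.159  0.08 ]
[(array([ 0.4885, -0.2173,  0.1353]), 0.75), (array([ 0.4687, -0.3428,  0.0014]), 0.61), (array([ 0.3683, -0.2289,  0.0006]), 0.56)]
```

View pics/s4.png

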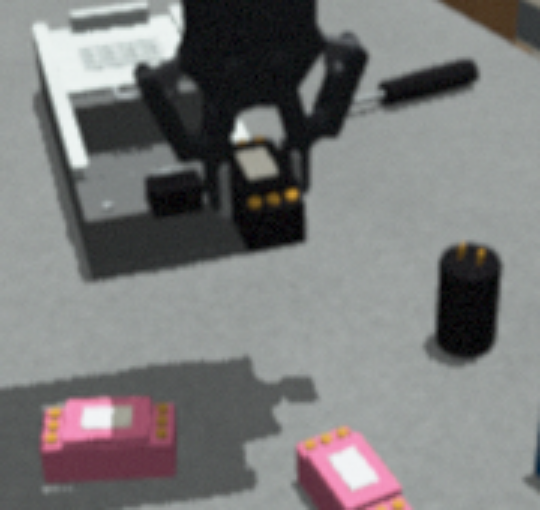

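The crop shows the contactor held level and centred between the fingers at (268,190), with the open case behind. Carrying it over.

```bash
python3 -m crank '[[255,0.3,0,0,0],[255,0.65,-0.1,0,0],[255,1,-0.16,0,0],[255,1,-0.16,0,0]]' >/dev/null
python3 -m crank '[[255,0.35,0,0,0],[255,0.67,0,0,0],[255,0.67,0,0,0],[255,0.67,0,0,0],[255,0.67,0,0,0]]'
python3 - <<'E'
from h import *
C=O+Y@[0,-.0395,0]; show([C[0],C[1],.0145])
robot.capture("side"); r=[(np.round(Y.T@(np.array(d["xyz"])-O),4),d["score"]) for d in robot.place_of("side","contactor")[:2]]; print(r)
E
```

```text
t: 10.2
eef_pos: [0.5333, 0.0278, 0.1377]
ee_rot: [-0.0, 0.803, 0.596, -0.001]
force: [-0.5, 0.5, -1.8]
finger_gap: 0.0357
gripper_force: 40.5
t 10.2 p [0.5333 0.0278 0.1377] yaw(y) -16.81 case [-0.003  -0.0413  0.1377] F [-0.5  0.5 -1.8] gap 0.03574870934607979 40.53756728768349
shares [0.013 0.021 0.821]
[(array([-0.0008, -0.041 ,  0.133 ]), 0.95), (array([ 0.0466, -0.4162, -0.0018]), 0.8)]
```

```bash
python3 -m crank '[[255,0.01,0.02,0.2,0],[255,0.01,0.02,0.4,0],[255,0.01,0.02,0.55,0],[255,0.01,0.02,0.65,0],[255,0.01,0.02,0.72,0],[255,0.01,0.02,0.77,0],[255,0.01,0.02,0.8,0],[255,0.01,0.02,0.815,0],[255,0.01,0.02,0.815,0]]'
```

```text
t: 11.42
eef_pos: [0.5375, 0.0296, 0.0163]
ee_rot: [0.0, 0.802, 0.597, 0.0]
force: [0.1, 0.2, -2.6]
finger_gap: 0.0355
gripper_force: 40.6
```

Not touching yet; easing down.

```bash
python3 -m crank '[[255,0,0,0.008,0],[255,0,0,0.016,0],[255,0,0,0.02,0],[255,0,0,0.024,0],[255,0,0,0.024,0]]'
```

```text
t: 12.05
eef_pos: [0.5373, 0.0296, 0.0125]
ee_rot: [0.0, 0.802, 0.597, 0.0]
force: [-0.1, 0.6, -2.0]
finger_gap: 0.0357
gripper_force: 40.6
```

```bash
python3 -m crank '[[255,0,0,0.008,0],[255,0,0,0.014,0],[255,0,0,0.014,0]]'
```

```text
t: 12.42
eef_pos: [0.5374, 0.0296, 0.0124]
ee_rot: [0.0, 0.802, 0.597, 0.0]
force: [-7.2, 0.8, 24.4]
finger_gap: 0.0358
gripper_force: 43.2
```

Floor contact. I'll relax the press and open partway.

```bash
python3 -m crank '[[255,0,0,-0.01,0],[255,0,0,-0.012,0],[90,0,0,-0.012,0],[90,0,0,-0.012,0],[90,0,0,-0.012,0],[90,0,0,-0.012,0],[90,0,0,-0.012,0],[90,0,0,-0.012,0]]'; python3 -m crank '[[90,0,0,-0.1,0],[90,0,0,-0.4,0],[90,0,0,-0.8,0],[90,0,0,-0.85,0],[90,0,0,-0.85,0]]'
python3 - <<'E'
from h import *
Rb=O+Y@[0,.145+.03,0]; show([Rb[0],Rb[1],.13])
robot.capture("side"); print([(np.round(Y.T@(np.array(d["xyz"])-O),4),d["score"]) for d in robot.place_of("side","contactor")])
E
```

```text
t: 13.42
eef_pos: [0.5373, 0.0296, 0.0122]
ee_rot: [0.0, 0.802, 0.597, -0.0]
force: [-0.8, -0.4, 0.9]
finger_gap: 0.0552
gripper_force: 0.0
t: 14.05
eef_pos: [0.5376, 0.0296, 0.1407]
ee_rot: [0.001, 0.802, 0.597, 0.001]
force: [-0.2, 0.1, 0.2]
finger_gap: 0.0549
gripper_force: 0.0
t 14.05 p [0.5376 0.0296 0.1407] yaw(y) -16.74 case [ 0.0006 -0.0384  0.1407] F [-0.2  0.1  0.2] gap 0.054910168529718216 0.0
shares [1.423 0.    0.072]
[(array([ 0.0469, -0.4179, -0.0031]), 0.84), (array([-0.0853, -0.3347, -0.0017]), 0.81), (array([ 0.0014, -0.0365,  0.0071]), 0.54)]
```

Contactor lies at case (0.001, -0.037) on the floor, let go. Now to behind the rib.

```bash
python3 -m crank '[[255,0.4,0,0,0],[255,0.7,0,0,0],[255,1,0,0,0],[255,1,0,0,0],[255,1,0,0,0]]' >/dev/null
python3 -m crank '[[255,0.2,0,0,0],[255,0.44,0,0,0],[255,0.44,0,0,0],[255,0.44,0,0.25,0],[255,0.44,0,0.48,0],[255,0.44,0,0.48,0]]'
python3 - <<'E'
from h import *
Rb=O+Y@[0,.150+.011,0]; show([Rb[0],Rb[1],.068])
cv2.imwrite("pics/s5.png",cv2.resize(robot.capture("side")[90:220,190:340],None,fx=4,fy=4,interpolation=cv2.INTER_CUBIC)[:,:,::-1])
E
```

```text
t: 15.52
eef_pos: [0.5967, 0.2338, 0.0647]
ee_rot: [-0.001, 0.803, 0.596, -0.004]
force: [-0.2, 0.1, -0.1]
finger_gap: -0.0001
gripper_force: 0.0
t 15.525 p [0.5967 0.2338 0.0647] yaw(y) -16.81 case [-0.0023  0.1742  0.0647] F [-0.2  0.1 -0.1] gap -5.4744599562539844e-05 0.0
shares [-0.088  0.015 -0.022]
```

View pics/s5.png

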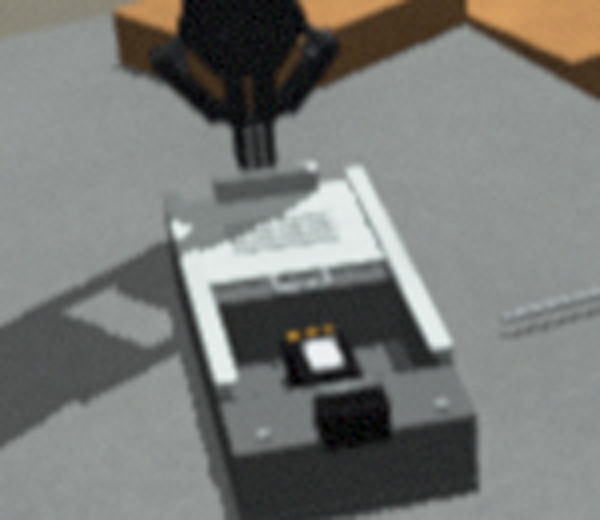

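The contactor sits flat at (320,355) and the fingers stand just behind the rib at (255,165). Pushing the cover up to the ramp.

```bash
python3 -m crank '[[255,-0.05,0.015,-0.02,0],[255,-0.1,0.015,-0.02,0],[255,-0.16,0.015,-0.02,0],[255,-0.24,0.015,-0.02,0],[255,-0.33,0.015,-0.02,0],[255,-0.43,0.015,-0.02,0],[255,-0.53,0.015,-0.02,0],[255,-0.63,0.015,-0.02,0],[255,-0.72,0.015,-0.02,0],[255,-0.78,0.015,-0.02,0]]'; python3 -c "
from h import *
show()"
```

```text
t: 16.82
eef_pos: [0.5693, 0.1242, 0.0722]
ee_rot: [0.0, 0.803, 0.596, 0.002]
force: [1.2, 7.9, 5.2]
finger_gap: -0.0003
gripper_force: 4.0
t 16.825 p [0.5693 0.1242 0.0722] yaw(y) -16.77 case [0.0034 0.0614 0.0722] F [1.2 7.9 5.2] gap -0.0002708016929708366 4.006180873839185
```

```bash
python3 -m crank '[[255,-0.04,0,0.01,0],[255,-0.08,0,0.015,0],[255,-0.11,0,0.015,0],[255,-0.14,0,0.015,0],[255,-0.16,0,0.015,0],[255,-0.17,0,0.015,0],[255,-0.17,0,0.015,0]]'; python3 -c "
from h import *
show()"
```

```text
t: 17.7
eef_pos: [0.5625, 0.1006, 0.0701]
ee_rot: [0.0, 0.803, 0.596, 0.003]
force: [2.7, 9.3, 5.3]
finger_gap: 0.0004
gripper_force: 4.9
t 17.7 p [0.5625 0.1006 0.0701] yaw(y) -16.76 case [0.0038 0.0368 0.0701] F [2.7 9.3 5.3] gap 0.00041692693842140235 4.862276169005781
```

```bash
python3 -m crank '[[255,-0.01,0,0,0],[255,-0.02,0,0,0],[255,-0.025,0,0,0],[255,-0.025,0,0,0]]'; python3 -m crank '[[255,-0.01,0,0,0],[255,-0.015,0,0,0],[255,-0.015,0,0,0]]';python3 -c "
from h import *
show()"
```

```text
t: 18.2
eef_pos: [0.5613, 0.0966, 0.07]
ee_rot: [0.001, 0.803, 0.597, 0.002]
force: [2.1, 7.1, 5.9]
finger_gap: 0.0001
gripper_force: 3.7
t: 18.58
eef_pos: [0.5606, 0.0945, 0.07]
ee_rot: [0.001, 0.803, 0.597, 0.002]
force: [3.5, 7.8, 6.0]
finger_gap: -0.0002
gripper_force: 3.9
t 18.575 p [0.5606 0.0945 0.07  ] yaw(y) -16.75 case [0.0037 0.0304 0.07  ] F [3.5 7.8 6. ] gap -0.00020005049740618027 3.8934000651352108
```

Run:
```python
from h import *
for c in("top","side"):
    im=robot.capture(c); print(c,[(np.round(Y.T@(np.array(d["xyz"])-O),4),d["score"]) for d in robot.place_of(c,"cover_rib")])
cv2.imwrite("pics/s6.png",cv2.resize(im[120:220,220:320],None,fx=5,fy=5,interpolation=cv2.INTER_CUBIC)[:,:,::-1])
```

```text
top []
side [(array([0.0013, 0.0124, 0.0789]), 0.73)]
```

View pics/s6.png

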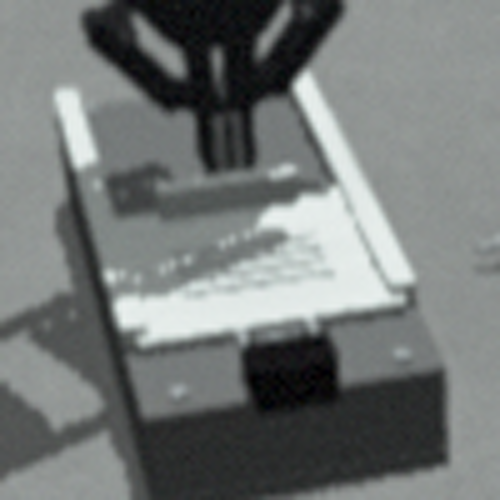

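The picture shows the cover over the compartment, with its hoop at the button near (280,330), so it's all but shut. I'll feel for the firm stop.

```bash
python3 -m crank '[[255,-0.007,0,0,0],[255,-0.013,0,0,0],[255,-0.013,0,0,0]]';python3 -m crank '[[255,-0.007,0,0,0],[255,-0.013,0,0,0],[255,-0.013,0,0,0]]'
```

```text
t: 19.15
eef_pos: [0.5605, 0.0939, 0.07]
ee_rot: [0.0, 0.803, 0.596, 0.003]
force: [3.5, 15.3, 4.3]
finger_gap: 0.0
gripper_force: 7.5
t: 19.52
eef_pos: [0.5605, 0.0936, 0.0701]
ee_rot: [-0.0, 0.803, 0.596, 0.004]
force: [4.3, 24.0, 2.5]
finger_gap: 0.0003
gripper_force: 12.0
```

That's the firm stop: about 9 N more for 0.3 mm. Backing off gently and checking.

```bash
python3 -m crank '[[255,0.015,0,0,0],[255,0.03,0,0,0],[255,0.05,0,0,0],[255,0.1,0,0,0],[255,0.2,0,0,0],[255,0.2,0,-0.3,0],[255,0.2,0,-0.7,0],[255,0.2,0,-0.7,0]]'
python3 - <<'E'
from h import *
show()
for c in("top","side"):
    im=robot.capture(c); print(c,[(np.round(Y.T@(np.array(d["xyz"])-O),4),d["score"]) for n in ("cover_rib","button_top") for d in robot.place_of(c,n)])
cv2.imwrite("pics/s7.png",cv2.resize(im[120:220,220:320],None,fx=5,fy=5,interpolation=cv2.INTER_CUBIC)[:,:,::-1])
E
```

```text
t: 20.52
eef_pos: [0.5696, 0.1198, 0.178]
ee_rot: [0.002, 0.802, 0.597, 0.004]
force: [0.3, 0.3, 0.4]
finger_gap: -0.0001
gripper_force: 0.0
t 20.525 p [0.5696 0.1198 0.178 ] yaw(y) -16.71 case [0.005  0.0572 0.178 ] F [0.3 0.3 0.4] gap -0.000105242596873755 0.0
top [(array([-0.    ,  0.0172,  0.0771]), 0.92), (array([ 0.0053, -0.1261,  0.0716]), 0.74)]
side [(array([-0.0011,  0.0165,  0.0759]), 0.63), (array([ 0.0004, -0.1302,  0.0728]), 0.67)]
```

View pics/s7.png

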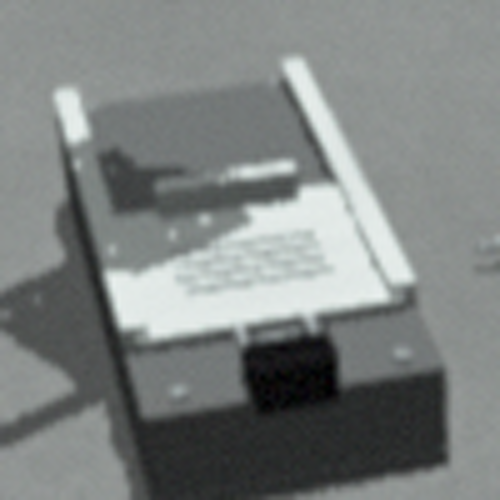

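The cover stays shut with the hand clear: rib at y ≈ 16 mm, hoop behind the button at (280,330), and the button up. Handing in.

```bash
python3 -c "
from cell import robot
print(robot.finish_job())"
```

```text
the job is handed in; nothing more can be done
None
```

I handed the job in at about 21 s: the contactor is flat in the compartment, and the cover stayed shut on its catch with the robot clear; the hand-in gave no verdict.

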